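# Isolate and bleed the air manifold

### The arm

A 7-joint arm with a two-finger parallel gripper is mounted at the origin on the work surface. World frame = base frame: x ahead of the robot, y to its left, z up, the work surface at z = 0. Lengths are in m, angles in rad, forces in N, time in s.
With the tool pointing down it reaches from about 0.425 to 0.825 m from the base axis. Payload 3.6 kg.
Tool frame: the origin (TCP) lies midway between the tips of the shut fingers; the grasp point (between the pads) lies robot.tcp_to_grasp behind it (robot.tcp_to_grasp is the distance from the TCP to the grasp point, in m); z points along the fingers, y is the line along which they close (so a half turn about z gives the same grasp; the last joint's range is limited). The gripper opens to 93 mm and grips with 3 to 60 N. Pads are 15 mm wide; open, the fingers measure 128 mm over their backs; the gripper's body (75 mm by 188 mm) begins 65 mm behind the grasp point.
Start: joints at [-1.157, 0.615, -0.013, 1.423, 0.008, 1.103, -0.04], TCP at [0.277, 0.588, 0.19] pointing down, gripper open.
Joint ranges: [-3.12, 3.12], [-0.3, 2.06], [-1.34, 1.32], [0.26, 2.42], [-1.36, 4.5], [0.01, 1.98], [-2.84, 2.84]. Speed limits (rad/s): [2.79, 2.79, 3.14, 3.14, 3.14, 3.14, 3.14].

### API

Orientations are given as a rotation vector (axis times angle).
In Python, from station import telemetry, viewer, job_done, robot gives the robot as it stands.
- The arm moves only by the tool arm_command, never from a script. Its argument "targets" is one flat list of numbers, 7 for each row, row after row: the opening, from -1 (shut) to 1 (fully open), so that 0 is half open, then the shift along the world's x, y, z scaled (see below), then the turn, a rotation vector about the world's x, y, z scaled (see below). In form: [jaw, dx, dy, dz, ax, ay, az, jaw, dx, dy, dz, ax, ay, az, ...]. A call has 1 to 12 rows; each row shifts and turns the commanded pose from where the row before left it; what a row does not reach is not made up. The controller multiplies each number of a shift by 500 mm and each number of a turn by 180 degrees. A row lasts 1/12 s, in which the tool goes at most 41.7 mm and 7.16 degrees, less where a joint would pass 70% of its speed; a pose out of reach is approached as far as the arm can. A call with a number of a shift or a turn outside -1 to 1 is refused whole. A call with a gripper value outside its range is refused whole. The fingers move at their own pace and stop on an object; "squeeze" is the grip in N (left out, the last holds). Time passes only in rows, so rows that do not move let the fingers close. It gives the time, the measured TCP pose, the force, the opening and the grip force at its end, in the units of the state.
- telemetry.get_state(): the state, without advancing time (a new reading comes with each control period).
- viewer.read_camera(name): name is "scene" or "top" or "wrist"; returns a dict with "image" (420x560x3 uint8, red, green, blue), "vertical_fov" (degrees; the focal length in pixels is half the picture's height over the tangent of half this angle, whatever the lens; pixels are square), "cx", "cy" (the principal point, pixels), "T" (4x4, takes a point from camera to world coordinates). Camera axes: x right, y up, looking along -z (the intrinsics and any distortion apply to the point x, -y, -z); pixel columns grow to the right and rows downward; lengths in m; the calibration is good to about 2 mm. A picture is of the moment at which its call begins. There is no depth.
- job_done(): hands the job in; it is judged then, once.
The state is a dict: "time": time; "joint_positions": joint angles; "dq": joint speeds; "joint_efforts": joint torques, N m; "tool_pos": TCP position; "orientation": TCP orientation; "wrist_force": force on the tool from outside, world axes, zero at the start; "torque": the same for the moment, N m; "width": finger opening in m; "gripper_force": force on a finger pad.
Only numpy, scipy, OpenCV 4.12 (cv2) and the standard library are available. Lean on these libraries where they do the work, as an engineer would, in place of code of your own. Each camera call takes 0.05 s, during which the arm holds its last target. There are 200 camera calls.

### The job

Make the workshop's air manifold safe to work on: turn the red supply valve fully shut, right up to its stop, and only then ease the blue bleed valve fully open to its stop, slowly, taking about four seconds over its quarter turn. Leave the yellow valve exactly as it is set, do not force the handles hard against their stops, do not disturb the things standing round about, and let go of everything at the end.

Things in the scene. Friction and masses are not known exactly. Their poses are not given: they have to be found in the camera images.
- manifold: Air manifold bolted to the bench: grey bed 520 mm long, aluminium header bar 50 x 500 mm, top 85 mm up, at x = 125 to 175 mm, with a gauge 118 mm high on it at y = 80 mm. Origin on the bench under the middle of the row of three valves; y along the row, x from the valves towards the header, z up. The valves stand at x = 0, y = -160, 0, +160 mm in any order, their pipes along x.
- valve_red: Brass ball valve with the RED handle (air supply). Origin on the bench, straight below the vertical axis about which the handle turns; axes parallel to the manifold's. Body up to 50 mm wide, 96 mm high; its pipe (60 mm up, top below 80 mm) runs along the manifold's x axis on both sides, ending in a coupling 82 mm towards -x.
- valve_blue: The same kind of ball valve with the BLUE handle (bleed, with a copper silencer). Origin on the bench, straight below the handle's axis; axes parallel to the manifold's. The pipe and silencer run 90 mm towards the manifold's -x.
- valve_yellow: The same kind of ball valve with the YELLOW handle (tool line), to be left alone. Origin on the bench, straight below the handle's axis; axes parallel to the manifold's.
- red_grip (a point): Point in the red handle's sleeve, 85 mm from the axis of turning, on the centre line, half-way up (105 mm above the bench). The handle is a straight level lever reaching 125 mm to one side of its axis; the plastic sleeve, 40 to 125 mm from the axis, is 22 mm wide, 18 mm thick (96 to 114 mm above the bench). The point's x axis points from the tip to the axis of turning.
- blue_grip (a point): The same point in the blue handle, which has the same sizes and height.
- yellow_grip (a point): The same point in the yellow handle, which has the same sizes and height.
- red_handle (a joint): Angle of the red handle: 0 = open, along its pipe, pointing to the manifold's -x; pi/2 = shut, across it, pointing to the manifold's +y. Grows clockwise seen from above; hard stops at 0 and pi/2 (they give some 3 mm at the grip point under 60 N). Turning takes 0.5 N m (6 N at the grip point) plus 0.15 N m per rad/s; it stays where it is left. Starts at 0 to 0.45.
- blue_handle (a joint): Angle of the blue handle, same meaning, stops and stiffness (0 = open, pointing to the manifold's -x; pi/2 = shut, pointing to its +y). Starts shut or nearly so, 1.2 to pi/2. To open it, it is turned counter-clockwise seen from above, to 0.
- yellow_handle (a joint): Angle of the yellow handle, same meaning. It starts anywhere between 0 and pi/2 and must stay there.
- paint_can: Loose spray can with an orange label, 66 mm across, 160 mm high, upright; a bystander. Origin at the centre of its foot.
- cleaner: Loose white bottle with a red cap, 68 mm across, 180 mm high, upright; a bystander. Origin at the centre of its foot.
- hammer: Loose hammer lying on the bench; a bystander.
- dolly: Loose steel panel-beating dolly block, 110 x 65 x 40 mm; a bystander. Origin at the centre of its underside.

How it is judged:
On the way, in this order (a step that is already met when the one before it is completed fails the run):
1. the red supply valve is fully shut, with the blue one not yet opened (value of joint red_handle above 1.48 rad and value of joint blue_handle above 0.95 rad), for 0.2 s.
2. the blue bleed valve is fully open, the red one still shut (value of joint blue_handle below 0.09 rad and value of joint red_handle above 1.48 rad), for 0.2 s.
At the end, for the whole second after the job is handed in: The red handle is within 5 degrees of its shut stop (across its pipe), the blue handle within 5 degrees of its open stop (along its pipe), the yellow handle within 10 mm of where it was at its grip point, and all handles are at rest (all of step 2 and distance of yellow_grip from where it was at the start of the episode below 0.01 m and velocity of joint red_handle between -0.05 and 0.05 rad/s and velocity of joint blue_handle between -0.05 and 0.05 rad/s); the robot touches nothing.
It fails at once if the blue valve is opened (beyond 35 degrees from shut) while the red one is not yet shut (value of joint blue_handle below 0.95 rad and value of joint red_handle below 1.4 rad).
It fails at once if the blue handle is thrown open fast (over 1.4 rad/s) (velocity of joint blue_handle below -1.4 rad/s).
It fails at once if the yellow handle is moved (10 mm at the grip point) (distance of yellow_grip from where it was at the start of the episode above 0.01 m).
It fails at once if the red or blue handle is forced (over 80 N) (contact force between any of red_handle_c2, blue_handle_c2 and anything else above 80 N).
It fails at once if a bystander is moved more than 30 mm (distance of any of paint_can, cleaner, hammer, dolly from where it was at the start of the episode above 0.03 m).
It also fails if it takes over 58 s, if anything falls off the work surface, if the arm or the gripper's body presses on something with over 40 N, if the wrist force passes 120 N, or if a joint passes its speed limit or range.

## Working session

There is one attempt and no reset: what is moved stays moved. The work goes in short steps, Python scripts to look and compute and a tool call to move; the robot and the scene stay as the last step left them, time stands still between calls to the robot, and variables do not carry over. Pictures are saved under pics/ and viewed, at most 10 in all, crops included, and the job is handed in when it is done.

Besides the shell and the picture viewer there is one more tool, called after ">>>" in YAML: its name, and indented under it one key for each argument. arm_command: Moves the arm, as the interface text tells. Shifts and turns lie within -1 to 1; 1 stands for 500 mm of shift or 180 degrees of turn. Its arguments: {"type":"object","properties":{"targets":{"type":"array"},"squeeze":{"type":"number"}},"required":["targets"]}

```bash
mkdir -p pics; cat > h.py <<'E'
import numpy as np, cv2
from station import telemetry, viewer, job_done, robot
def cam(n):
    c=viewer.read_camera(n); im=c["image"]; f=im.shape[0]/2/np.tan(np.radians(c["vertical_fov"])/2)
    return im,f,c
def ray(c,f,u,v):
    T=np.array(c["T"]); d=np.array([(u-c["cx"])/f,-(v-c["cy"])/f,-1.]); return T[:3,3],T[:3,:3]@d
def onplane(c,f,u,v,z):
    o,d=ray(c,f,u,v); return o+d*(z-o[2])/d[2]
E
python3 - <<'E'
from h import *
s=telemetry.get_state(); print({k:np.round(v,3).tolist() for k,v in s.items()}); print(robot, [ (k,getattr(robot,k)) for k in dir(robot) if k[0]!='_'])
for n in("top","scene"):
    im,f,c=cam(n); cv2.imwrite(f"pics/{n}0.png",im[:,:,::-1]); print(n,f,{k:v for k,v in c.items() if k!="image"})
E
```

```text
{'time': 0.0, 'joint_positions': [-1.157, 0.616, -0.013, 1.425, 0.008, 1.103, -0.04], 'dq': [0.0, -0.001, -0.0, -0.0, 0.0, -0.001, -0.001], 'joint_efforts': [-0.001, -45.894, 0.209, -16.574, -0.061, 0.021, 0.0], 'tool_pos': [0.277, 0.587, 0.189], 'orientation': [-0.687, -3.065, 0.004], 'wrist_force': [-0.694, 0.82, 0.355], 'torque': [0.043, 0.014, 0.002], 'gripper_force': 0.0, 'width': 0.093}
<Robot object at 0x7f44c4234050> [('IKError', <class 'station.IKError'>), ('tcp_to_grasp', 0.0188)]
top 429.1025415405 {'vertical_fov': 52.15365204809763, 'cx': 276.24000607474443, 'cy': 203.17782324329028, 'T': array([[ 0.02452141,  0.99256033, -0.11925893,  0.33090478],
       [-0.99914015,  0.02832208,  0.03027912,  0.03077757],
       [ 0.03343151,  0.1184139 ,  0.99240137,  1.20240048],
       [ 0.        ,  0.        ,  0.        ,  1.        ]])}
scene 433.51662847104456 {'vertical_fov': 51.692068560352254, 'cx': 279.302037824356, 'cy': 209.84740815136314, 'T': array([[-0.81514196, -0.46158958,  0.34996949,  0.98490639],
       [ 0.57919844, -0.64058659,  0.50416068,  0.75350039],
       [-0.00852956,  0.6136643 ,  0.78952097,  1.25170885],
       [ 0.        ,  0.        ,  0.        ,  1.        ]])}
```

View pics/top0.png

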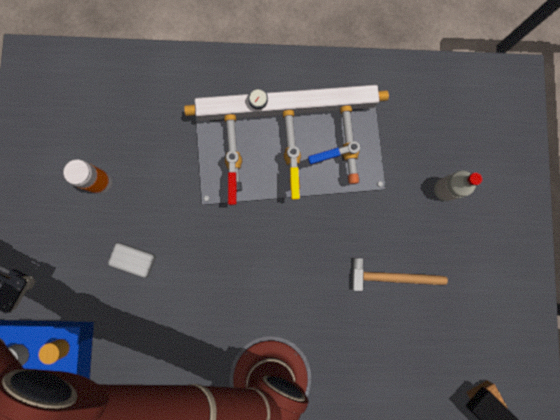

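View pics/scene0.png

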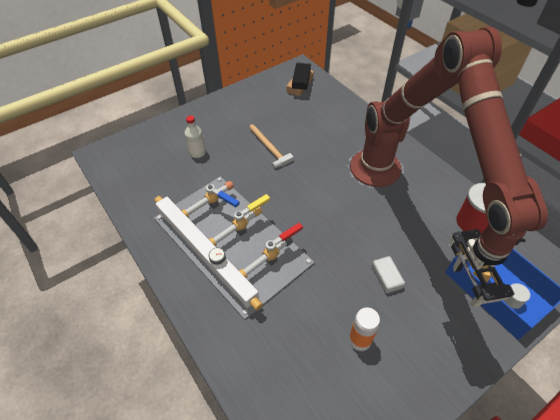

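The top view shows red at axis (232,157) with its tip at (232,204), almost open. Yellow is at axis (293,153) with its tip at (295,198). Blue is at axis (353,149) with its tip at (310,161), nearly shut. The bystanders are clear of the row. Next I'll measure the handles in both views.

```bash
cat >> h.py <<'E'
H={'red':[((0,150,90),(8,255,255)),((172,150,90),(180,255,255))],'yel':[((24,150,120),(34,255,255))],'blu':[((105,130,60),(125,255,255))]}
def blob(im,col,roi):
    h=cv2.cvtColor(im,cv2.COLOR_RGB2HSV); m=sum(cv2.inRange(h,a,b) for a,b in H[col]); k=np.zeros_like(m); x0,y0,x1,y1=roi; k[y0:y1,x0:x1]=m[y0:y1,x0:x1]
    n,l,s,_=cv2.connectedComponentsWithStats(k); i=1+np.argmax(s[1:,4]); r=cv2.minAreaRect(np.argwhere(l==i)[:,::-1].astype(np.float32)); return r,s[i,4]
def mid(r):
    b=cv2.boxPoints(r); e=[b[i]-b[(i+1)%4] for i in (0,1)]; j=int(np.linalg.norm(e[1])<np.linalg.norm(e[0])) # short edge j
    return (b[j]+b[(j+1)%4])/2,(b[(j+2)%4]+b[(j+3)%4])/2
E
python3 - <<'E'
from h import *
R={'top':(190,130,380,215),'scene':(180,180,310,260)}
ims={n:cam(n) for n in R}
for col in H:
    rs={}
    for n in R:
        im,f,c=ims[n]; r,a=blob(im,col,R[n]); p,q=mid(r); rs[n]=ray(c,f,*r[0])
        print(col,n,a,np.round(r[0],1),np.round(r[1],1),[np.round(onplane(c,f,*u,.11),4)[:2].tolist() for u in (p,q,r[0])])
    (o1,d1),(o2,d2)=rs.values(); t=np.linalg.lstsq(np.c_[d1,-d2],o2-o1,rcond=None)[0]; print(' tri',np.round(o1+d1*t[0],4),np.round(o2+d2*t[1],4))
im,f,c=ims['top']
for nm,u,v,z in [('redhub',232,157,.11),('yelhub',293,153,.11),('bluehub',354,148.5,.11),('bolt',207,198,.01),('bolt',380,184,.01),('headL',197,106,.085),('headR',378,95,.085)]: print(nm,np.round(onplane(c,f,u,v,z),4))
E
```

```text
red top 264 [232. 188.] [32.  8.] [[0.5399, 0.1135], [0.4568, 0.1105], [0.4982, 0.112]]
red scene 163 [291.1 231.1] [ 6.9 23.9] [[0.4566, 0.1148], [0.539, 0.1193], [0.4983, 0.1171]]
 tri [0.4988 0.1123 0.1057] [0.4963 0.1146 0.1055]
yel top 251 [294.2 182.5] [31.2  8.4] [[0.5581, -0.045], [0.4766, -0.0502], [0.5172, -0.0476]]
yel scene 47 [258.7 203.6] [ 4.5 22.3] [[0.4805, -0.0342], [0.5583, -0.0414], [0.5197, -0.0378]]
 tri [ 0.5189 -0.0483  0.1003] [ 0.5155 -0.0451  0.0995]
blu top 265 [323.8 155.7] [ 8.4 32.1] [[0.6039, -0.1638], [0.5773, -0.0833], [0.5906, -0.1235]]
blu scene 144 [227.9 198.2] [22.3  6.7] [[0.6055, -0.1603], [0.5789, -0.0787], [0.5921, -0.1191]]
 tri [ 0.5917 -0.1241  0.1055] [ 0.5904 -0.1229  0.105 ]
redhub [0.5793 0.115  0.11  ]
yelhub [ 0.595 -0.043  0.11 ]
bluehub [ 0.6123 -0.2029  0.11  ]
bolt [0.4832 0.1879 0.01  ]
bolt [ 0.5374 -0.2988  0.01  ]
headL [0.7213 0.2155 0.085 ]
headR [ 0.7702 -0.2737  0.085 ]
```

```bash
python3 - <<'E'
import cv2
im=cv2.imread('pics/top0.png')[75:215,180:400]; cv2.imwrite('pics/c1.png',cv2.resize(im,None,fx=3.6,fy=3.6,interpolation=cv2.INTER_CUBIC))
E
```

```text
(no output)
```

View pics/c1.png

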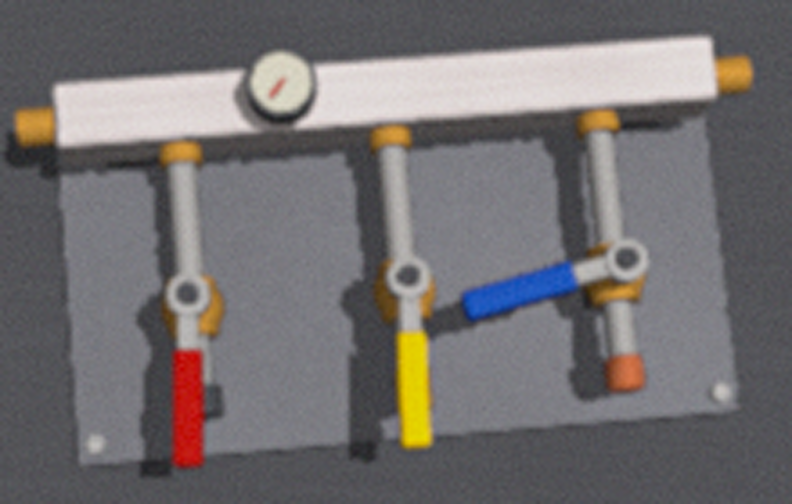

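Manifold yaw is about 0.105 rad. The axes are red (0.580, 0.1165) and blue (0.616, -0.202). Red starts at about 0.06 rad and blue at about 1.35. I'll straddle each handle with the jaws 60 mm open and sweep it round. First I'll travel at height to above the red grip.

>>> arm_command:
  targets: [0.29,0.03,-0.065,0,0,0,0.012,0.29,0.03,-0.065,0,0,0,0.012,0.29,0.03,-0.065,0,0,0,0.012,0.29,0.03,-0.065,0,0,0,0.012,0.29,0.03,-0.065,0,0,0,0.012,0.29,0.03,-0.065,0,0,0,0.012,0.29,0.03,-0.065,0,0,0,0.012,0.29,0.03,-0.065,0,0,0,0.012,0.29,0.03,-0.065,0,0,0,0.012,0.29,0.03,-0.065,0,0,0,0.012,0.29,0.03,-0.065,0,0,0,0.012,0.29,0.03,-0.065,0,0,0,0.012]

```text
time: 1.2
tool_pos: [0.4577, 0.1961, 0.19]
orientation: [-0.021, 3.141, -0.0]
wrist_force: [1.0, 0.8, -0.5]
width: 0.0599
gripper_force: 0.0
```

>>> arm_command:
  targets: [0.29,0.025,-0.056,0,0,0,0,0.29,0.025,-0.056,0,0,0,0,0.29,0.026,-0.056,0,0,0,0,0.29,0,0,0,0,0,0,0.29,0,0,0,0,0,0,0.29,0,0,0,0,0,0]

```text
time: 1.7
tool_pos: [0.4948, 0.1147, 0.1898]
orientation: [0.019, -3.141, -0.001]
wrist_force: [-0.2, 0.1, 0.1]
width: 0.0599
gripper_force: 0.0
```

```bash
cat >> h.py <<'E'
def st():
    from scipy.spatial.transform import Rotation as Ro
    s=telemetry.get_state(); y=Ro.from_rotvec(s['orientation']).as_matrix()[:,1]
    print('t',round(s['time'],2),'tcp',np.round(s['tool_pos'],4),'yaw_y',round(np.degrees(np.arctan2(y[1],y[0])),1),'y',y.round(3),'F',np.round(s['wrist_force'],1),'w',round(s['width'],3)); return s
E
python3 - <<'E'
from h import *
st(); im,f,c=cam('wrist'); cv2.imwrite('pics/w1.png',im[:,:,::-1])
r,a=blob(im,'red',(0,0,560,420)); print(a,r,[onplane(c,f,*u,.112).round(4) for u in (*mid(r),r[0])])
E
```

```text
t 1.7 tcp [0.4948 0.1147 0.1898] yaw_y 90.7 y [-0.012  1.     0.001] F [-0.2  0.1  0.1] w 0.06
1650 ((277.0, 201.0), (80.0, 24.0), 90.0) [array([0.4544, 0.111 , 0.112 ]), array([0.5248, 0.1116, 0.112 ]), array([0.4884, 0.1113, 0.112 ])]
```

View pics/w1.png

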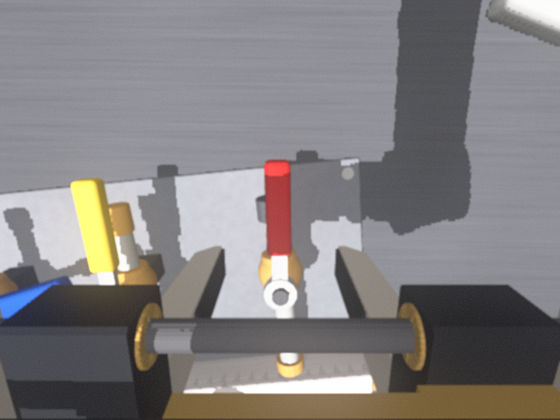

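The wrist view shows the red sleeve at (277,201), centred between the jaws, with its hub at (281,295). I'll descend and compute the arc.

>>> arm_command:
  targets: [0.29,0,-0.002,-0.049,0,0,0,0.29,0,-0.002,-0.049,0,0,0,0.29,0,0,-0.049,0,0,0,0.29,0,0,-0.049,0,0,0,0.29,0,0,0,0,0,0,0.29,0,0,0,0,0,0]

```text
time: 2.25
tool_pos: [0.4941, 0.1133, 0.0914]
orientation: [0.023, -3.139, 0.0]
wrist_force: [0.0, 0.5, 0.1]
width: 0.0599
gripper_force: 0.0
```

```bash
cat >> h.py <<'E'
def arc(C,t0,t1,d1,n,p,yaw0,sgn):
    "rows: tip angle t0->t1 about C, tool leading by d1 along the turning direction; sgn -1 clockwise"
    out=[];t=np.linspace(t0,t1,n+1)[1:]
    for k,a in enumerate(t):
        d=d1*min(1,(k+1)/6); g=np.array(C)+.085*np.array([np.cos(a),np.sin(a)])+d*sgn*np.array([-np.sin(a),np.cos(a)])
        r=np.round((g-p)/.5,3); out.append(r); p=p+r*.5
    print(n,'end',p); print([x.tolist() for x in out])
E
python3 - <<'E'
from h import *
s=st(); y=.105
arc((.5795,.1155),np.pi+.036,np.pi/2+y+.06,.019,24,np.array(s['tool_pos'][:2]),0,-1)
E
```

```text
t 2.25 tcp [0.4941 0.1133 0.0914] yaw_y 90.8 y [-0.014  1.     0.   ] F [0.  0.5 0.1] w 0.06
24 end [0.58405745 0.20227423]
[[0.001, 0.015], [0.002, 0.016], [0.002, 0.017], [0.005, 0.016], [0.005, 0.015], [0.007, 0.016], [0.006, 0.008], [0.006, 0.009], [0.006, 0.008], [0.008, 0.008], [0.007, 0.007], [0.008, 0.006], [0.009, 0.007], [0.008, 0.005], [0.01, 0.005], [0.009, 0.005], [0.01, 0.004], [0.009, 0.004], [0.011, 0.002], [0.01, 0.003], [0.01, 0.001], [0.011, 0.001], [0.01, 0.001], [0.01, -0.001]]
```

>>> arm_command:
  targets: [0.29,0.001,0.015,0,0,0,-0.019,0.29,0.002,0.016,0,0,0,-0.019,0.29,0.002,0.017,0,0,0,-0.019,0.29,0.005,0.016,0,0,0,-0.019,0.29,0.005,0.015,0,0,0,-0.019,0.29,0.007,0.016,0,0,0,-0.019,0.29,0.006,0.008,0,0,0,-0.019,0.29,0.006,0.009,0,0,0,-0.019,0.29,0.006,0.008,0,0,0,-0.019,0.29,0.008,0.008,0,0,0,-0.019,0.29,0.007,0.007,0,0,0,-0.019,0.29,0.008,0.006,0,0,0,-0.019]

```text
time: 3.25
tool_pos: [0.5278, 0.1845, 0.0942]
orientation: [1.085, 2.946, 0.005]
wrist_force: [-1.0, -0.7, 0.1]
width: 0.0599
gripper_force: 0.0
```

>>> arm_command:
  targets: [0.29,0.009,0.007,0,0,0,-0.019,0.29,0.008,0.005,0,0,0,-0.019,0.29,0.01,0.005,0,0,0,-0.019,0.29,0.009,0.005,0,0,0,-0.019,0.29,0.01,0.004,0,0,0,-0.019,0.29,0.009,0.004,0,0,0,-0.019,0.29,0.011,0.002,0,0,0,-0.019,0.29,0.01,0.003,0,0,0,-0.019,0.29,0.01,0.001,0,0,0,-0.019]

```text
time: 4.0
tool_pos: [0.5707, 0.2027, 0.0943]
orientation: [1.828, 2.554, 0.006]
wrist_force: [0.2, 0.4, -0.5]
width: 0.0601
gripper_force: 0.0
```

```bash
python3 - <<'E'
from h import *
st(); im,f,c=cam('wrist'); cv2.imwrite('pics/w2.png',im[:,:,::-1]); im,f,c=cam('scene'); cv2.imwrite('pics/s2.png',im[150:290,180:360,::-1].repeat(2,0).repeat(2,1))
a=cv2.imread('pics/w2.png'); b=cv2.imread('pics/s2.png'); a=cv2.resize(a,(420,315)); b=cv2.resize(b,(375,315)); cv2.imwrite('pics/m2.png',np.hstack([a,b]))
E
```

```text
t 4.0 tcp [0.5707 0.2027 0.0943] yaw_y 18.8 y [0.947 0.323 0.004] F [ 0.2  0.4 -0.5] w 0.06
```

View pics/m2.png

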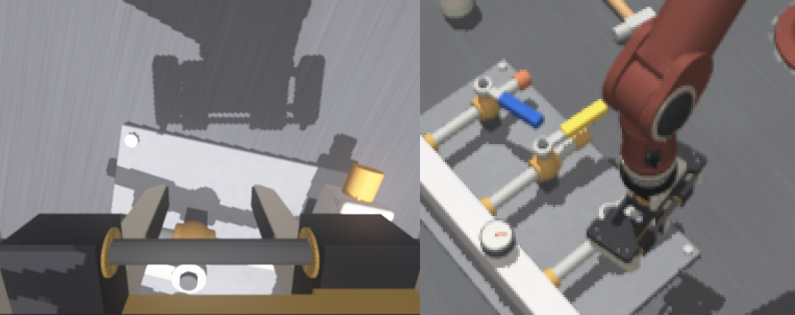

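The wrist view shows the hub at (188,277) in the left panel, but there is no red sleeve between the jaws and the force is near zero. I need to find the red handle before going on.

```bash
python3 - <<'E'
from h import *
im,f,c=cam('top'); w,fw,cw=cam('wrist'); s,fs,cs=cam('scene')
for n,i,ro in(('top',im,(190,130,380,215)),('wrist',w,(0,0,560,420)),('scene',s,(180,150,340,290))):
    try: r,a=blob(i,'red',ro); print(n,a,r)
    except Exception as e: print(n,'none')
T=np.array(cw['T']); print(T.round(3))
for P in ([.5795,.1155,.114],[.5707,.2027,.0943],[.571,.2,.105],[.5795,.1155,.06]):
    q=T[:3,:3].T@(np.array(P)-T[:3,3]); print(P,(cw['cx']+fw*q[0]/-q[2]).round(),(cw['cy']-fw*q[1]/-q[2]).round())
a=cv2.resize(im[75:215,160:400],(800,467)); cv2.imwrite('pics/t3.png',a[:,:,::-1])
E
```

```text
top 265 ((232.0, 188.0), (32.0, 8.0), 90.0)
wrist none
scene none
[[ 0.946 -0.311 -0.094  0.543]
 [ 0.325  0.908  0.265  0.275]
 [ 0.003 -0.281  0.96   0.288]
 [ 0.     0.     0.     1.   ]]
[0.5795, 0.1155, 0.114] 251.0 376.0
[0.5707, 0.2027, 0.0943] 283.0 240.0
[0.571, 0.2, 0.105] 282.0 251.0
[0.5795, 0.1155, 0.06] 257.0 324.0
```

View pics/t3.png

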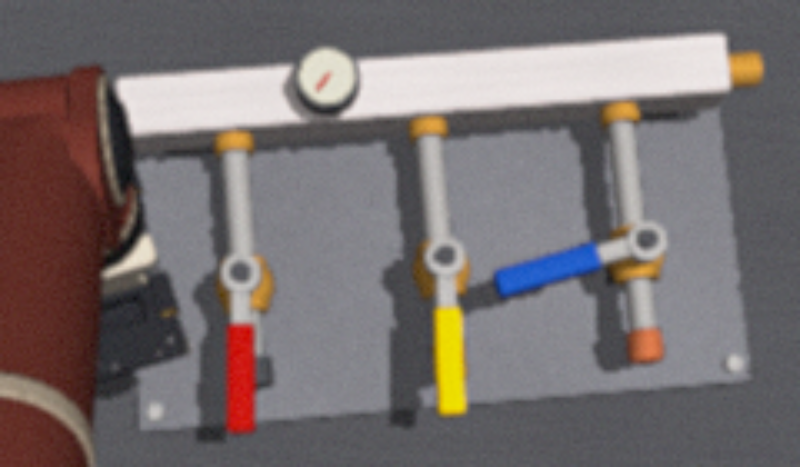

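The top view shows the red handle unmoved, with its sleeve still at (232,188), and the gripper off to the left. The fingers must have passed over it, so I'll check where the fingertips really are.

```bash
python3 - <<'E'
from h import *
s=st(); w,fw,cw=cam('wrist'); print(fw,w.shape,cw['cx'],cw['cy'])
T=np.array(cw['T']); p=np.array(s['tool_pos']); from scipy.spatial.transform import Rotation as Ro
R=Ro.from_rotvec(s['orientation']).as_matrix()
for h in (0,.01,.02,.03,.04,.06):
    o=[]
    for sg in (-1,1):
      for dx in (-.0075,.0075):
        P=p-h*R[:,2]+sg*.03*R[:,1]+dx*R[:,0]; q=T[:3,:3].T@(P-T[:3,3]); o+=[(cw['cx']+fw*q[0]/-q[2]).round(),(cw['cy']-fw*q[1]/-q[2]).round()]
    print(h,o)
cv2.imwrite('pics/w4.png',w[150:420,100:460,::-1].repeat(2,0).repeat(2,1))
E
```

```text
t 4.25 tcp [0.5698 0.2012 0.093 ] yaw_y 19.0 y [0.946 0.325 0.001] F [ 0.5 -0.1  0.4] w 0.06
332.4224010525214 (420, 560, 3) 279.67268102284515 208.98728268433123
0 [np.float64(235.0), np.float64(252.0), np.float64(234.0), np.float64(229.0), np.float64(329.0), np.float64(251.0), np.float64(330.0), np.float64(229.0)]
0.01 [np.float64(232.0), np.float64(258.0), np.float64(231.0), np.float64(235.0), np.float64(331.0), np.float64(258.0), np.float64(333.0), np.float64(235.0)]
0.02 [np.float64(230.0), np.float64(266.0), np.float64(229.0), np.float64(241.0), np.float64(334.0), np.float64(266.0), np.float64(335.0), np.float64(241.0)]
0.03 [np.float64(227.0), np.float64(274.0), np.float64(226.0), np.float64(248.0), np.float64(337.0), np.float64(274.0), np.float64(338.0), np.float64(248.0)]
0.04 [np.float64(225.0), np.float64(283.0), np.float64(223.0), np.float64(256.0), np.float64(340.0), np.float64(283.0), np.float64(342.0), np.float64(256.0)]
0.06 [np.float64(218.0), np.float64(304.0), np.float64(216.0), np.float64(275.0), np.float64(348.0), np.float64(304.0), np.float64(350.0), np.float64(275.0)]
```

View pics/w4.png

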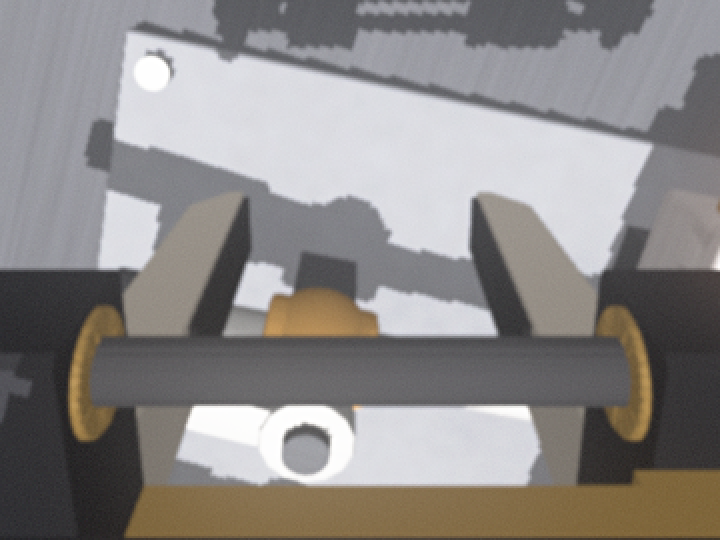

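In this crop the inner fingertip corners are near (248,195) and (472,200). They match points about 30 mm behind the TCP, so with the jaws 60 mm open the tips swing back about 30 mm. I therefore need the TCP near z = 0.060. I'll go back over the red handle and descend deeper.

>>> arm_command:
  targets: [0.29,0,0,0.04,0,0,0.036,0.29,-0.014,-0.016,0.02,0,0,0.036,0.29,-0.014,-0.016,0,0,0,0.036,0.29,-0.014,-0.016,0,0,0,0.036,0.29,-0.014,-0.016,0,0,0,0.036,0.29,-0.014,-0.016,0,0,0,0.036,0.29,-0.014,-0.016,0,0,0,0.036,0.29,-0.014,-0.016,0,0,0,0.036,0.29,-0.014,-0.016,0,0,0,0.036,0.29,-0.014,-0.016,0,0,0,0.036,0.29,-0.014,-0.016,0,0,0,0.036,0.29,-0.012,-0.016,0,0,0,0.006]

```text
time: 5.3
tool_pos: [0.4931, 0.1118, 0.1224]
orientation: [-0.041, 3.141, 0.0]
wrist_force: [-0.2, 0.6, 0.2]
width: 0.0602
gripper_force: 0.0
```

>>> arm_command:
  targets: [0.29,0,0,-0.03,0,0,0,0.29,0,0,-0.03,0,0,0,0.29,0,0,-0.03,0,0,0,0.29,0,0,-0.02,0,0,0,0.29,0,0,-0.015,0,0,0,0.29,0,0,0,0,0,0,0.29,0,0,0,0,0,0]

```text
time: 5.88
tool_pos: [0.4938, 0.1124, 0.0595]
orientation: [0.034, -3.141, 0.0]
wrist_force: [0.3, 0.1, -0.6]
width: 0.0601
gripper_force: 0.0
```

```bash
python3 - <<'E'
from h import *
s=st(); arc((.5795,.1155),np.pi+.036,np.pi/2+.105+.06,.019,24,np.array(s['tool_pos'][:2]),0,-1)
E
```

```text
t 5.88 tcp [0.4938 0.1124 0.0595] yaw_y 91.2 y [-0.021  1.    -0.   ] F [ 0.3  0.1 -0.6] w 0.06
24 end [0.58433451 0.20242384]
[[0.002, 0.017], [0.001, 0.016], [0.003, 0.016], [0.004, 0.016], [0.006, 0.016], [0.006, 0.015], [0.006, 0.009], [0.006, 0.009], [0.007, 0.008], [0.007, 0.007], [0.008, 0.007], [0.008, 0.007], [0.008, 0.006], [0.009, 0.006], [0.009, 0.005], [0.009, 0.005], [0.01, 0.004], [0.01, 0.003], [0.01, 0.003], [0.01, 0.002], [0.011, 0.002], [0.01, 0.001], [0.01, 0.0], [0.011, 0.0]]
```

>>> arm_command:
  targets: [0.29,0.002,0.017,0,0,0,-0.019,0.29,0.001,0.016,0,0,0,-0.019,0.29,0.003,0.016,0,0,0,-0.019,0.29,0.004,0.016,0,0,0,-0.019,0.29,0.006,0.016,0,0,0,-0.019,0.29,0.006,0.015,0,0,0,-0.019,0.29,0.006,0.009,0,0,0,-0.019,0.29,0.006,0.009,0,0,0,-0.019]

```text
time: 6.55
tool_pos: [0.5079, 0.1659, 0.0599]
orientation: [-0.716, -3.053, 0.01]
wrist_force: [-4.3, -6.2, 4.9]
width: 0.0601
gripper_force: 3.4
```

```bash
python3 - <<'E'
from h import *
s=st(); print(s['torque'])
for n,ro in(('top',(150,130,300,215)),('wrist',(0,0,560,420))):
    im,f,c=cam(n)
    try: r,a=blob(im,'red',ro); print(n,a,np.round(r[0]),np.round(r[1]),round(r[2]),[onplane(c,f,*u,.112).round(4)[:2] for u in mid(r)])
    except Exception as e: print(n,'none')
E
```

```text
t 6.55 tcp [0.5079 0.1659 0.0599] yaw_y 63.6 y [ 0.445  0.896 -0.007] F [-4.3 -6.2  4.9] w 0.06
[-1.29406057  0.98671852 -0.0130207 ]
top 188 [196. 146.] [38. 16.] 21 [array([0.6222, 0.2569]), array([0.5897, 0.1629])]
wrist 5077 [239. 260.] [117.  46.] 86 [array([0.4633, 0.1666]), array([0.5177, 0.1419])]
```

The jaws are in contact at about 7.5 N, as expected, and the handle is turning. I'll continue.

>>> arm_command:
  targets: [0.29,0.007,0.008,0,0,0,-0.019,0.29,0.007,0.007,0,0,0,-0.019,0.29,0.008,0.007,0,0,0,-0.019,0.29,0.008,0.007,0,0,0,-0.019,0.29,0.008,0.006,0,0,0,-0.019,0.29,0.009,0.006,0,0,0,-0.019,0.29,0.009,0.005,0,0,0,-0.019,0.29,0.009,0.005,0,0,0,-0.019,0.29,0.01,0.004,0,0,0,-0.019,0.29,0.01,0.003,0,0,0,-0.019,0.29,0.01,0.003,0,0,0,-0.019]

```text
time: 7.57
tool_pos: [0.5538, 0.1998, 0.0595]
orientation: [-1.657, -2.66, 0.008]
wrist_force: [-7.1, -1.4, 4.6]
width: 0.0602
gripper_force: 3.4
```

>>> arm_command:
  targets: [0.29,0.01,0.002,0,0,0,-0.019,0.29,0.011,0.002,0,0,0,-0.019,0.29,0.01,0.001,0,0,0,-0.019,0.29,0,0,0,0,0,0]

```text
time: 7.9
tool_pos: [0.571, 0.2039, 0.0595]
orientation: [-1.887, -2.504, 0.004]
wrist_force: [-4.7, 0.3, 2.5]
width: 0.0603
gripper_force: 2.2
```

```bash
cat >> h.py <<'E'
def wr(col,yaw=.105):
    im,f,c=cam('wrist'); h=cv2.cvtColor(im,cv2.COLOR_RGB2HSV); m=sum(cv2.inRange(h,a,b) for a,b in H[col])
    r,a=blob(im,col,(0,0,560,420)); P=[onplane(c,f,*u,.112)[:2] for u in mid(r)]; print(col,a,np.round(P,4).tolist()); return im,P
E
python3 - <<'E'
from h import *
st(); im,P=wr('red'); d=P[1]-P[0]; print('line angle',np.arctan2(d[1],d[0])%np.pi)
cv2.imwrite('pics/w5.png',im[:,:,::-1])
E
```

```text
t 7.9 tcp [0.571  0.2039 0.0595] yaw_y 16.0 y [ 0.961  0.275 -0.005] F [-4.7  0.3  2.5] w 0.06
red 5182 [[0.5402, 0.236], [0.5583, 0.1786]]
line angle 1.877141315398848
```

>>> arm_command:
  targets: [0.29,0.008,0,0,0,0,-0.012,0.29,0.008,0,0,0,0,-0.012,0.29,0.008,0,0,0,0,-0.012,0.29,0.004,0,0,0,0,-0.01,0.29,0,0,0,0,0,0]

```text
time: 8.37
tool_pos: [0.5847, 0.2046, 0.0594]
orientation: [-2.061, -2.362, 0.003]
wrist_force: [-4.7, 2.5, 2.6]
width: 0.0601
gripper_force: 2.5
```

>>> arm_command:
  targets: [0.29,0.003,0,0,0,0,0,0.29,0.002,0,0,0,0,0,0.29,0,0,0,0,0,0]

```text
time: 8.62
tool_pos: [0.5867, 0.2053, 0.0594]
orientation: [-2.059, -2.363, 0.003]
wrist_force: [-5.7, 2.3, 1.7]
width: 0.0601
gripper_force: 2.8
```

```bash
python3 - <<'E'
from h import *
st(); im,P=wr('red'); d=P[1]-P[0]; print('line angle',np.arctan2(d[1],d[0])%np.pi, [np.arctan2(*(p-np.array([.5795,.1155]))[::-1]) for p in P])
E
```

```text
t 8.62 tcp [0.5867 0.2053 0.0594] yaw_y 7.9 y [ 0.991  0.137 -0.007] F [-5.7  2.3  1.7] w 0.06
red 5137 [[0.5617, 0.2412], [0.5702, 0.182]]
line angle 1.713339936457288 [np.float64(1.7114384338659923), np.float64(1.7097472931031739)]
```

>>> arm_command:
  targets: [0.29,0.002,0,0,0,0,0,0.29,0.002,0,0,0,0,0,0.29,0,0,0,0,0,0]

```text
time: 8.92
tool_pos: [0.5882, 0.2056, 0.0594]
orientation: [-2.058, -2.362, 0.003]
wrist_force: [-7.4, 1.9, 2.4]
width: 0.0606
gripper_force: 3.1
```

>>> arm_command:
  targets: [0.29,0.002,0,0,0,0,0,0.29,0,0,0,0,0,0]

```text
time: 9.08
tool_pos: [0.5889, 0.2058, 0.0593]
orientation: [-2.058, -2.362, 0.003]
wrist_force: [-6.9, 2.7, 2.3]
width: 0.0603
gripper_force: 3.2
```

```bash
python3 - <<'E'
from h import *
st(); im,P=wr('red'); d=P[1]-P[0]; print('line angle',np.arctan2(d[1],d[0])%np.pi, [np.arctan2(*(p-np.array([.5795,.1155]))[::-1]) for p in P])
E
```

```text
t 9.08 tcp [0.5889 0.2058 0.0593] yaw_y 7.9 y [ 0.991  0.137 -0.008] F [-6.9  2.7  2.3] w 0.06
red 5117 [[0.5652, 0.2416], [0.5713, 0.1828]]
line angle 1.6734865212576817 [np.float64(1.683369042450755), np.float64(1.6919980365750156)]
```

>>> arm_command:
  targets: [0.29,0.002,0,0,0,0,0,0.29,0.002,0,0,0,0,0,0.29,0,0,0,0,0,0]

```text
time: 9.38
tool_pos: [0.5891, 0.2059, 0.0591]
orientation: [-2.055, -2.359, 0.008]
wrist_force: [-8.7, 1.6, 5.2]
width: 0.0602
gripper_force: 4.5
```

>>> arm_command:
  targets: [0.29,0.003,0,0,0,0,0,0.29,0,0,0,0,0,0,0.29,0,0,0,0,0,0]

```text
time: 9.63
tool_pos: [0.589, 0.2058, 0.059]
orientation: [-2.054, -2.358, 0.011]
wrist_force: [-12.0, 2.7, 7.2]
width: 0.0604
gripper_force: 5.6
```

The handle is on its stop: it is not advancing and the force has risen to 12 N. I'll back off, lift, and go over to the blue handle.

>>> arm_command:
  targets: [0.29,-0.015,0,0,0,0,0,0.29,-0.01,0,0,0,0,0,0.29,0,0,0.04,0,0,0,0.29,0,0,0.08,0,0,0,0.29,0,0,0.08,0,0,0.01,0.29,0,-0.04,0,0,0,0.01,0.29,0,-0.07,0,0,0,0.01,0.29,0,-0.07,0,0,0,0.01,0.29,0.004,-0.07,0,0,0,0.01,0.29,0.004,-0.07,0,0,0,0.008,0.29,0.004,-0.07,0,0,0,0,0.29,0.004,-0.07,0,0,0,0]

```text
time: 10.63
tool_pos: [0.5934, -0.0299, 0.1604]
orientation: [1.841, 2.541, 0.003]
wrist_force: [-0.3, 0.1, 0.7]
width: 0.0599
gripper_force: 0.0
```

>>> arm_command:
  targets: [0.29,0.004,-0.07,0,0,0,0,0.29,0,-0.07,0,0,0,0,0.29,0,-0.06,0,0,0,0,0.29,0,-0.06,0,0,0,0,0.29,0,0,0,0,0,0,0.29,0,0,0,0,0,0]

```text
time: 11.13
tool_pos: [0.5944, -0.1613, 0.1602]
orientation: [1.848, 2.536, -0.001]
wrist_force: [-0.6, 0.3, 0.1]
width: 0.06
gripper_force: 0.0
```

```bash
python3 - <<'E'
from h import *
st(); im,P=wr('blu'); d=P[1]-P[0]; print('line angle',np.arctan2(d[1],d[0])%np.pi)
t,f,c=cam('top'); cv2.imwrite('pics/m6.png',np.hstack([cv2.resize(im,(400,300)),cv2.resize(t[60:240,150:400],(400,300))])[:,:,::-1])
r,a=blob(t,'red',(150,120,300,215)); print(a,r,[onplane(c,f,*u,.112).round(4)[:2] for u in mid(r)])
E
```

```text
t 11.13 tcp [ 0.5944 -0.1613  0.1602] yaw_y 17.9 y [0.952 0.307 0.002] F [-0.6  0.3  0.1] w 0.06
blu 3116 [[0.5765, -0.0845], [0.6025, -0.1631]]
line angle 1.8903158295912463
276 ((199.733642578125, 159.0697021484375), (8.781967163085938, 32.049652099609375), 84.80557250976562) [array([0.5759, 0.1567]), array([0.5656, 0.2381])]
```

View pics/m6.png

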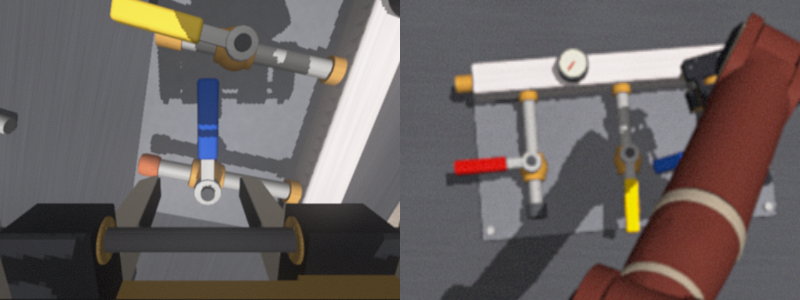

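The right panel (top view) shows the red handle across its pipe, pixels (455–505,167). The left panel (wrist view) shows the blue sleeve at (207,115) and yellow untouched. I'm 39 mm short in y, so I'll correct and descend.

>>> arm_command:
  targets: [0.29,-0.006,0.04,0,0,0,0,0.29,-0.005,0.038,0,0,0,0,0.29,0,0,0,0,0,0,0.29,0,0,-0.04,0,0,0,0.29,0,0,-0.04,0,0,0,0.29,0,0,-0.04,0,0,0,0.29,0,0,-0.04,0,0,0,0.29,0,0,-0.025,0,0,0,0.29,0,0,-0.015,0,0,0,0.29,0,0,0,0,0,0]

```text
time: 12.07
tool_pos: [0.5881, -0.1174, 0.0579]
orientation: [-1.84, -2.543, 0.002]
wrist_force: [0.2, -0.3, 0.3]
width: 0.0598
gripper_force: 0.0
```

```bash
python3 - <<'E'
from h import *
s=st(); im,P=wr('blu')
# 8 rows to make contact, then the turn
p=np.array(s['tool_pos'][:2]); a=1.89
g=np.array([.6158,-.203])+.085*np.array([np.cos(a),np.sin(a)])+.018*np.array([-np.sin(a),np.cos(a)]); print('contact',((g-p)/.5).round(3))
C=np.array([.6158,-.203]); t=np.linspace(1.89,np.pi+.105-.06,45); out=[]
for b in t[1:]:
    q=C+.085*np.array([np.cos(b),np.sin(b)])+.019*np.array([-np.sin(b),np.cos(b)]); r=((q-g)/.5).round(3); g=g+.5*r; out.append(r.tolist())
print('end',g)
for i in range(0,44,11): print(out[i:i+11])
E
```

```text
t 12.07 tcp [ 0.5881 -0.1174  0.0579] yaw_y 18.2 y [ 0.95   0.313 -0.002] F [ 0.2 -0.3  0.3] w 0.06
blu 4925 [[0.5759, -0.0816], [0.5937, -0.1355]]
contact [-0.032 -0.021]
end [ 0.53153536 -0.22594231]
[[-0.006, -0.003], [-0.005, -0.003], [-0.004, -0.003], [-0.004, -0.003], [-0.004, -0.003], [-0.004, -0.004], [-0.004, -0.003], [-0.003, -0.004], [-0.004, -0.003], [-0.003, -0.004], [-0.004, -0.004]]
[[-0.003, -0.004], [-0.003, -0.004], [-0.003, -0.004], [-0.003, -0.004], [-0.003, -0.005], [-0.003, -0.004], [-0.002, -0.004], [-0.003, -0.005], [-0.002, -0.005], [-0.002, -0.004], [-0.002, -0.005]]
[[-0.002, -0.005], [-0.002, -0.005], [-0.001, -0.004], [-0.002, -0.005], [-0.001, -0.005], [-0.001, -0.005], [-0.001, -0.005], [-0.001, -0.005], [-0.0, -0.006], [-0.001, -0.005], [-0.0, -0.005]]
[[-0.001, -0.005], [0.0, -0.005], [0.0, -0.005], [0.001, -0.005], [0.0, -0.005], [0.001, -0.006], [0.0, -0.005], [0.001, -0.005], [0.001, -0.005], [0.001, -0.005], [0.001, -0.005]]
```

>>> arm_command:
  targets: [0.29,-0.008,-0.006,0,0,0,0,0.29,-0.008,-0.005,0,0,0,0,0.29,-0.008,-0.005,0,0,0,0,0.29,-0.006,-0.005,0,0,0,0,0.29,-0.005,-0.003,0,0,0,0.009,0.29,-0.005,-0.003,0,0,0,0.009,0.29,-0.005,-0.003,0,0,0,0.009,0.29,-0.004,-0.003,0,0,0,0.009,0.29,-0.004,-0.003,0,0,0,0.009,0.29,-0.004,-0.004,0,0,0,0.009,0.29,-0.004,-0.003,0,0,0,0.009,0.29,-0.003,-0.004,0,0,0,0.009]

```text
time: 13.12
tool_pos: [0.5606, -0.1408, 0.0603]
orientation: [1.538, 2.732, 0.007]
wrist_force: [5.2, 2.0, -3.0]
width: 0.0603
gripper_force: 3.1
```

>>> arm_command:
  targets: [0.29,-0.004,-0.003,0,0,0,0.009,0.29,-0.003,-0.004,0,0,0,0.009,0.29,-0.004,-0.004,0,0,0,0.009,0.29,-0.003,-0.004,0,0,0,0.01,0.29,-0.003,-0.004,0,0,0,0.01,0.29,-0.003,-0.004,0,0,0,0.01,0.29,-0.003,-0.004,0,0,0,0.01,0.29,-0.003,-0.005,0,0,0,0.01,0.29,-0.003,-0.004,0,0,0,0.01,0.29,-0.002,-0.004,0,0,0,0.01,0.29,-0.003,-0.005,0,0,0,0.01,0.29,-0.002,-0.005,0,0,0,0.01]

```text
time: 14.12
tool_pos: [0.5424, -0.1649, 0.0603]
orientation: [1.012, 2.967, 0.007]
wrist_force: [5.0, 4.8, -1.6]
width: 0.06
gripper_force: 3.1
```

>>> arm_command:
  targets: [0.29,-0.002,-0.004,0,0,0,0.01,0.29,-0.002,-0.005,0,0,0,0.01,0.29,-0.002,-0.005,0,0,0,0.01,0.29,-0.002,-0.005,0,0,0,0.01,0.29,-0.001,-0.004,0,0,0,0.01,0.29,-0.002,-0.005,0,0,0,0.01,0.29,-0.001,-0.005,0,0,0,0.01,0.29,-0.001,-0.005,0,0,0,0.01,0.29,-0.001,-0.005,0,0,0,0.01,0.29,-0.001,-0.005,0,0,0,0.01,0.29,0,-0.006,0,0,0,0.01,0.29,-0.001,-0.005,0,0,0,0.01]

```text
time: 15.12
tool_pos: [0.5345, -0.1939, 0.0603]
orientation: [0.439, 3.104, 0.006]
wrist_force: [5.7, 5.5, -1.1]
width: 0.0601
gripper_force: 2.9
```

```bash
python3 - <<'E'
from h import *
st(); im,P=wr('blu'); d=P[1]-P[0]; print('line angle',np.arctan2(d[1],d[0])%np.pi, [np.arctan2(*(p-np.array([.6158,-.203]))[::-1])%(2*np.pi) for p in P])
E
```

```text
t 15.12 tcp [ 0.5345 -0.1939  0.0603] yaw_y 73.9 y [0.277 0.961 0.005] F [ 5.7  5.5 -1.1] w 0.06
blu 5800 [[0.4945, -0.1629], [0.5573, -0.183]]
line angle 2.8320827278238307 [np.float64(2.822455300276178), np.float64(2.812210582713796)]
```

>>> arm_command:
  targets: [0.29,-0.001,-0.005,0,0,0,0.01,0.29,-0.001,-0.005,0,0,0,0.01,0.29,-0.001,-0.005,0,0,0,0.01,0.29,0,-0.005,0,0,0,0.01,0.29,0,-0.005,0,0,0,0.01,0.29,0,-0.005,0,0,0,0.01,0.29,0,-0.005,0,0,0,0.01,0.29,0,-0.005,0,0,0,0.01,0.29,0,-0.005,0,0,0,0.01,0.29,0,-0.005,0,0,0,0.01,0.29,0,-0.005,0,0,0,0.01,0.29,0,-0.005,0,0,0,0.01]

```text
time: 16.17
tool_pos: [0.5325, -0.2231, 0.0605]
orientation: [-0.151, 3.132, 0.006]
wrist_force: [4.0, 5.2, 0.7]
width: 0.0599
gripper_force: 2.7
```

>>> arm_command:
  targets: [0.29,0,-0.004,0,0,0,0,0.29,0,-0.003,0,0,0,0,0.29,0,-0.002,0,0,0,0,0.29,0,0,0,0,0,0]

```text
time: 16.5
tool_pos: [0.5318, -0.2281, 0.0604]
orientation: [-0.148, 3.133, 0.005]
wrist_force: [2.8, 4.9, 1.6]
width: 0.0603
gripper_force: 2.2
```

```bash
python3 - <<'E'
from h import *
st(); im,P=wr('blu'); d=P[1]-P[0]; print('line angle',np.arctan2(d[1],d[0])%np.pi, [np.arctan2(*(p-np.array([.6158,-.203]))[::-1])%(2*np.pi) for p in P])
E
```

```text
t 16.5 tcp [ 0.5318 -0.2281  0.0604] yaw_y 95.4 y [-0.094  0.996  0.003] F [2.8 4.9 1.6] w 0.06
blu 5290 [[0.4883, -0.2145], [0.5483, -0.2077]]
line angle 0.1133925666558138 [np.float64(3.231653965240351), np.float64(3.210794533054225)]
```

Nearly there. I'll ease it onto the stop in 1 mm steps.

>>> arm_command:
  targets: [0.29,0,-0.002,0,0,0,0,0.29,0,-0.002,0,0,0,0,0.29,0,0,0,0,0,0]

```text
time: 16.8
tool_pos: [0.5315, -0.2296, 0.0603]
orientation: [-0.149, 3.134, 0.006]
wrist_force: [2.3, 5.4, 1.4]
width: 0.0597
gripper_force: 2.5
```

>>> arm_command:
  targets: [0.29,0,-0.002,0,0,0,0,0.29,0,-0.002,0,0,0,0,0.29,0,0,0,0,0,0]

```text
time: 17.05
tool_pos: [0.5314, -0.2306, 0.0603]
orientation: [-0.15, 3.134, 0.008]
wrist_force: [2.3, 7.4, 2.3]
width: 0.0601
gripper_force: 3.1
```

>>> arm_command:
  targets: [0.29,0,-0.003,0,0,0,0,0.29,0,-0.001,0,0,0,0,0.29,0,0,0,0,0,0]

```text
time: 17.3
tool_pos: [0.5314, -0.2305, 0.0602]
orientation: [-0.152, 3.134, 0.012]
wrist_force: [1.9, 9.3, 2.0]
width: 0.06
gripper_force: 4.4
```

>>> arm_command:
  targets: [0.29,0,-0.003,0,0,0,0,0.29,0,0,0,0,0,0,0.29,0,0,0,0,0,0]

```text
time: 17.55
tool_pos: [0.5315, -0.2304, 0.0601]
orientation: [-0.153, 3.135, 0.015]
wrist_force: [1.9, 12.0, 4.0]
width: 0.0603
gripper_force: 5.3
```

Blue is on its stop at 12 N and no longer advancing. I'll back off, lift, and check with the top camera.

>>> arm_command:
  targets: [0.29,0,0.015,0,0,0,0,0.29,0,0.015,0,0,0,0,0.29,0,0,0.04,0,0,0,0.29,0,0,0.07,0,0,0,0.29,0,0,0.08,0,0,0,0.29,0,0,0.08,0,0,0,0.29,-0.06,0,0.02,0,0,0,0.29,-0.06,0,0,0,0,0,0.29,-0.06,0,0,0,0,0,0.29,0,0,0,0,0,0,0.29,0,0,0,0,0,0,0.29,0,0,0,0,0,0]

```text
time: 18.55
tool_pos: [0.4397, -0.2242, 0.2049]
orientation: [-0.145, 3.137, -0.002]
wrist_force: [0.1, -0.5, 0.0]
width: 0.0598
gripper_force: 0.0
```

```bash
python3 - <<'E'
from h import *
s=st(); print(np.abs(s['dq']).max()); t,f,c=cam('top'); sc,fs,cs=cam('scene')
for col,ro in (('red',(150,120,270,215)),('yel',(270,130,330,215)),('blu',(290,120,400,215))):
    try: r,a=blob(t,col,ro); P=mid(r); print(col,a,[onplane(c,f,*u,.112).round(4)[:2].tolist() for u in P])
    except Exception as e: print(col,'none')
im,P=wr('blu'); d=P[1]-P[0]; print(np.arctan2(d[1],d[0])%np.pi)
cv2.imwrite('pics/m7.png',np.hstack([cv2.resize(t,(400,300)),cv2.resize(sc,(400,300))])[:,:,::-1])
E
```

```text
t 18.55 tcp [ 0.4397 -0.2242  0.2049] yaw_y 95.3 y [-0.092  0.996 -0.001] F [ 0.1 -0.5  0. ] w 0.06
0.023084784700627685
red 276 [[0.576, 0.1567], [0.5657, 0.2381]]
yel 241 [[0.5576, -0.0462], [0.4766, -0.0478]]
blu 222 [[0.5756, -0.2057], [0.5047, -0.2141]]
blu 1386 [[0.488, -0.2176], [0.558, -0.2097]]
0.11281110418768686
```

View pics/m7.png

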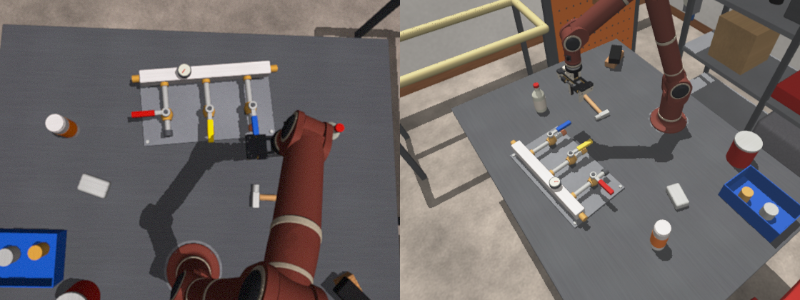

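Red is across its pipe (left panel, sleeve at (143,115)), blue is along its pipe (255,123), and yellow and the bystanders are unmoved. The gripper is clear, so I'll hand in.

```bash
python3 -c "
from station import job_done; print(job_done())"
```

```text
the job is handed in; nothing more can be done
None
```

The job is handed in: the red valve is shut to its stop, then the blue was eased fully open in about four seconds; the final pictures show yellow and the bystanders unmoved and the gripper clear, though the hand-in returned no verdict.

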